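Close the split pole clamp with its own half

ROBOT

A 6-joint arm with a two-finger parallel gripper is mounted at the origin on a cart in front of the work surface, level with it; the furniture and walls round the work are solid. World frame = base frame: x ahead of the robot, y to its left, z up, the work surface at z = 0. Lengths are in m, angles in rad, forces in N, time in s.
With the tool pointing down it reaches from about 0.325 to 0.775 m from the base axis. Payload 5.5 kg.
Tool frame: the origin (TCP) lies midway between the tips of the shut fingers; the grasp point (between the pads) lies 19 mm behind it; z points along the fingers, y is the line along which they close (so a half turn about z gives the same grasp; the last joint's range is limited). The gripper opens to 88 mm and grips with 3 to 60 N. Pads are 20 mm wide; open, the fingers measure 115 mm over their backs; the gripper's body (75 mm by 178 mm) begins 61 mm behind the grasp point.
Start: joints at [1.175, 0.091, 1.231, -0, 1.82, -0.057], TCP at [0.199, 0.566, 0.223] pointing down, gripper open.
Joint ranges: [-2.87, 2.87], [-0.86, 2.18], [0.17, 2.46], [-1.51, 4.65], [0.06, 2.69], [-2.65, 2.65]. Speed limits (rad/s): [2.57, 2.57, 3.01, 3.14, 3.14, 3.14].

INTERFACE

Orientations are given as a rotation vector (axis times angle).
In Python, from bench import manip gives the robot as it stands.
- The arm moves only by the tool send_rows, never from a script. Its argument "plan" is text: rows parted by semicolons, each of 7 numbers parted by spaces: the turn, a rotation vector about the world's x, y, z in rad, then the shift along the world's x, y, z in cm, then the closure, from -1 (fully open) to 1 (shut), so that 0 is half open. In form: rx ry rz tx ty tz fingers; .... A call has 1 to 8 rows; each row is the pose to reach, as a shift and turn from the pose commanded when the call began; what a row does not reach only later rows make up. A row lasts 1/12 s, in which the tool goes at most 41.7 mm and 7.16 degrees, less where a joint would pass 70% of its speed; a pose out of reach is approached as far as the arm can. A call with a gripper value outside its range is refused whole. The fingers move at their own pace and stop on an object; "grip_force" is the grip in N (left out, the last holds). Time passes only in rows, so rows that repeat a pose let the fingers close. It gives the time, the measured TCP pose, the force, the opening and the grip force at its end, in the units of the state.
- manip.read_state(): the state, without advancing time (a new reading comes with each control period).
- manip.snapshot(name): name is "scene" or "top"; returns the picture (400x640x3 uint8, red, green, blue); there is no depth.
- manip.calibration(name): a dict with "fx", "fy", "cx", "cy" (pixels), "D" ([k1, k2, p1, p2, k3] as OpenCV has them; the pictures are not rectified), "position" and "rotation" of the camera in the world. Camera axes: x right, y up, looking along -z (the intrinsics and any distortion apply to the point x, -y, -z); pixel columns grow to the right and rows downward; lengths in m; the calibration is good to about 2 mm. A picture is of the moment at which its call begins. calibration takes no time and is no camera call.
- manip.finish_job(): hands the job in; it is judged then, once.
Trained networks look in the newest picture that a camera, given by its name, has taken for a name from the list of things; names that differ only in an ending like _2 or _b are one class to them, and where a whole thing is asked for, a point or a joint stands for the part that bears it (a point fixed in the world has none). Each returns a list of dicts, best first, with "conf" (0 to 1); they miss things now and then, are a little off and sometimes report something else, mostly with a low value. They report only what shows in the picture. A call takes as long as a camera call.
- manip.spot_in(thing, camera): "xyz" ([x, y, z] in m, in world coordinates, good to about 4 mm: the middle of the surface that is visible of it).
- manip.regions_of(thing, camera): "region" (400x640 bool, what is visible of it).
The state is a dict: "t": time; "joint_pos": joint angles; "dq": joint speeds; "joint_torque": joint torques, N m; "tcp_pos": TCP position; "eef_rot": TCP orientation; "ft_force": force on the tool from outside, world axes, zero at the start; "wrist_torque": the same for the moment, N m; "width": finger opening in m; "finger_force": force on a finger pad.
Only numpy, scipy, OpenCV 4.12 (cv2) and the standard library are available. Lean on these libraries where they do the work, as an engineer would, in place of code of your own. Each camera call takes 0.05 s, during which the arm holds its last target. There are 200 camera calls.

TASK

One half of a split wooden pole clamp is screwed to the table between two guides, and two loose halves lie before it, but only one of them was cut with it: the one whose tongue and socket fit its socket and tongue. Push that half along the table, without lifting it, in between the guides until the two parting faces meet. Leave the half that does not belong lying where it is.

Things in the scene. Friction and masses are not known exactly. Their poses are not given: they have to be found in the camera images.
- fixed_half: Wooden clamp half screwed to the table, 110 mm wide (y), 75 deep (x), 40 high. Origin on the table at the middle of its parting face; x points into the block, away from the robot (0.15 rad at most off straight ahead), z up. The parting face has a half-round bore (radius 16), a round-nosed tongue at y=-36 standing out 20 mm towards the robot, 20 wide, and a socket at y=+36, 25 wide, 23 deep.
- guide_mouth (a point): Middle of the mouth of the two fixed guides, on the table, 77 mm before the fixed parting face (x=-77 mm, y=0 in fixed_half's frame; same axes). Mouth about 140 mm wide, narrowing over 27 mm to straight wooden cheeks 115 mm apart, 18 thick, 40 high, that run on beside the fixed half. There is no floor plate: the loose half slides on the table itself.
- half_a_mid (a point): Centre (20 mm up) of the half that belongs: ONE tongue (20 wide, standing out 20, at its y=+36) and ONE socket (y=-36). Block 110 wide (y), 75 deep (x), 40 high, 0.18-0.36 kg, flat back and sides; +x points to its parting face, 37.5 mm off. Lies flat, facing the fixture within 0.2 rad, about 145 mm left or right of its middle line, 160 mm before it. Closed: at x=-37.5, y=0 mm of fixed_half, axes parallel.
- half_b_mid (a point): Centre (20 mm up) of a half of another clamp, to be left alone: same wood, block, bore and size, but its parting face has TWO tongues (y=+36 and -36 mm) and no socket, so it cannot close on the fixed half. It lies on the other side of the fixture's middle line, also facing the fixture within 0.2 rad.

How it is judged:
At the end, for the whole second after the job is handed in: The half with one tongue and one socket lies flat on the table between the guides, its parting face within 4 mm of the fixed half's and square to it within 0.05 rad, 6 mm at most to the side; the two-tongued half lies within 20 mm of where it was (x of half_a_mid in the frame of fixed_half between -0.0415 and -0.034 m and y of half_a_mid in the frame of fixed_half between -0.006 and 0.006 m and angle between the x axis of half_a_mid and the x axis of fixed_half, either way round below 0.05 rad and angle between half_a_mid's own z axis and vertical below 0.08 rad and height (world z) of half_a_mid below 0.024 m and distance of half_b_mid from where it was at the start of the episode below 0.02 m); the robot touches nothing.
It fails at once if the half that belongs is lifted more than 15 mm off the table (height (world z) of half_a_mid above 0.035 m).
It fails at once if the half that does not belong is moved by more than 20 mm (distance of half_b_mid from where it was at the start of the episode above 0.02 m).
It also fails if it takes over 48 s, if anything falls off the work surface, if the arm or the gripper's body presses on something with over 40 N, if the wrist force passes 120 N, or if a joint passes its speed limit or range.

## Working session

There is one attempt and no reset: what is moved stays moved. The work goes in short steps, Python scripts to look and compute and a tool call to move; the robot and the scene stay as the last step left them, time stands still between calls to the robot, and variables do not carry over. Pictures are saved under pics/ and viewed, at most 10 in all, crops included, and the job is handed in when it is done.

Besides the shell and the picture viewer there is one more tool, called as a command line: name --argument value ..., lists and objects as JSON in quotes. send_rows: Moves the arm, as the interface text tells. Its arguments: {"type":"object","properties":{"plan":{"type":"string"},"grip_force":{"type":"number"}},"required":["plan"]}

```bash
mkdir -p pics; ls; python3 - <<'E'
from bench import manip
import cv2,numpy as np
for c in ("top","scene"):
    im=manip.snapshot(c); cv2.imwrite(f"pics/{c}0.png",im[:,:,::-1])
    k=manip.calibration(c); print({a:np.round(b,4).tolist() for a,b in k.items()})
    for t in ("fixed_half","half_a_mid","half_b_mid"):
        print(c,t,[(np.round(d["xyz"],3).tolist(),round(d["conf"],2)) for d in manip.spot_in(t,c)])
print(manip.read_state())
E
```

```text
pics
{'fx': 465.2956, 'fy': 465.2956, 'cx': 316.8392, 'cy': 198.0626, 'D': [-0.0301, 0.0, 0.0, 0.0, 0.0], 'position': [0.4183, 0.0842, 0.8677], 'rotation': [0.1558, -0.1827, -1.6657]}
top fixed_half [([0.712, 0.092, 0.045], 0.7), ([0.501, 0.227, 0.042], 0.27)]
top half_a_mid []
top half_b_mid [([0.528, -0.067, 0.036], 0.97)]
{'fx': 370.617, 'fy': 370.617, 'cx': 322.9771, 'cy': 200.2777, 'D': [-0.0745, 0.0, 0.0, 0.0, 0.0], 'position': [0.2869, -0.4655, 0.6491], 'rotation': [0.7888, -0.203, -0.5068]}
scene fixed_half [([0.692, 0.075, 0.04], 0.73)]
scene half_a_mid [([0.505, 0.205, 0.036], 0.56)]
scene half_b_mid [([0.519, -0.09, 0.042], 0.75)]
{'t': 0.4, 'joint_pos': array([ 1.17527728e+00,  9.12166850e-02,  1.23085022e+00, -2.32692755e-06,
        1.81977090e+00, -5.67420452e-02]), 'dq': array([ 0.00033794,  0.00141348, -0.00191692, -0.00097223,  0.00118609,
       -0.00107907]), 'joint_torque': array([-6.16664856e-04, -4.45504832e+01, -4.05905449e+01,  6.97552599e-02,
        2.10677844e-02, -2.05069966e-05]), 'tcp_pos': array([0.19942094, 0.56587446, 0.22247642]), 'eef_rot': array([-5.29600526e-01, -3.09657811e+00,  3.76060197e-04]), 'ft_force': array([-0.18942615,  0.74354849, -0.42173744]), 'wrist_torque': array([ 0.04805108, -0.0430958 ,  0.00674227]), 'finger_force': 0.0, 'width': 0.08723481707085738}
```

View pics/top0.png

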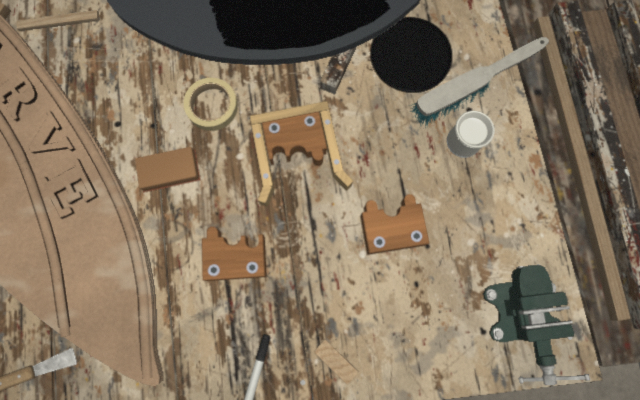

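View pics/scene0.png

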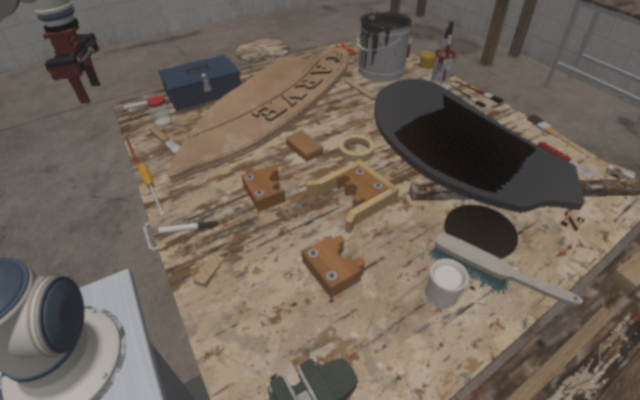

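The top view shows the fixed half at about (295,135), with loose halves at (234,256) on the left and (396,226) on the right. I'll zoom in to see the tongues.

```bash
python3 - <<'E'
import cv2
im=cv2.imread("pics/top0.png")[90:290,190:440]
cv2.imwrite("pics/crop0.png",cv2.resize(im,(750,600),interpolation=cv2.INTER_CUBIC))
E
```

```text
(no output)
```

View pics/crop0.png

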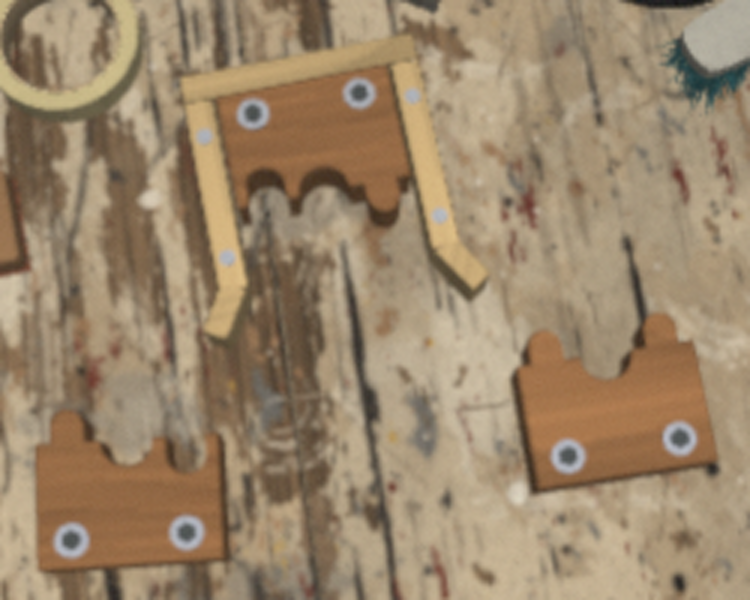

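The left half, centred near (234,256), has one tongue and one socket, so it belongs. The right half has two tongues and stays put. Next I'll fit each pose by edge alignment on the z=40 mm plane.

```bash
cat > h.py <<'E'
import numpy as np,cv2
from scipy.spatial.transform import Rotation as R
from scipy.optimize import least_squares
def K(k): return np.array([[k["fx"],0,k["cx"]],[0,k["fy"],k["cy"]],[0,0,1]])
def ray(k,px,z):
    p=cv2.undistortPoints(np.float64(px).reshape(-1,1,2),K(k),np.float64(k["D"]))[:,0]
    d=np.c_[p[:,0],-p[:,1],-np.ones(len(p))]@rot(k).T
    o=np.array(k["position"]); return o+d*((z-o[2])/d[:,2])[:,None]
def rot(k):
    r=np.array(k["rotation"]); return r if r.shape==(3,3) else R.from_rotvec(r).as_matrix()
def fit(k,model,px):  # model pts (n,2) in half frame, returns x,y,yaw, residual mm
    w=ray(k,px,0.04)[:,:2]
    f=lambda q:((model@np.array([[np.cos(q[2]),np.sin(q[2])],[-np.sin(q[2]),np.cos(q[2])]])+q[:2])-w).ravel()
    s=least_squares(f,[*w.mean(0),0.1]); return s.x,(s.fun*1e3).reshape(-1,2)
E
python3 - <<'E'
from h import *
from bench import manip
k=manip.calibration("top")
c=lambda l:[(190+u/3-1/3,90+v/3-1/3) for u,v in l]
B=np.array([[-37.5,55],[-37.5,-55],[37.5,55],[37.5,-55],[57.5,36]])/1e3
for n,m,l in [("A",B,[(41,571),(226,557),(37,447),(220,434),(66,410)]),
 ("B",np.vstack([B,[[.0575,-.036]]]),[(535,490),(716,463),(520,368),(692,343),(540,330),(656,314)]),
 ("F",np.array([[75,55],[75,-55],[0,-55],[-20,-36]])/1e3,[(217,97),(388,67),(408,178),(384,212)])]:
    q,r=fit(k,m,c(l)); print(n,np.round(q,4)); print(np.round(r,1).tolist())
# guide mouth tips (top plane), straight cheek inner edges
print(np.round(ray(k,c([(207,330),(235,338),(470,296),(486,272),(245,285),(433,246)]),.04),3))
E
```

```text
A [ 0.5048  0.2193 -0.0254]
[[-1.0, 0.9], [-1.0, -0.6], [0.9, 0.5], [1.3, -0.3], [-0.1, -0.5]]
B [ 0.5269 -0.073   0.0397]
[[-0.2, -0.2], [-0.6, -0.7], [0.9, 2.9], [0.6, -1.1], [-0.4, -0.3], [-0.3, -0.6]]
F [0.683  0.0891 0.0777]
[[0.9, 0.9], [0.2, 0.3], [-0.1, -0.7], [-1.1, -0.4]]
[[ 0.604  0.167  0.04 ]
 [ 0.597  0.15   0.04 ]
 [ 0.609  0.005  0.04 ]
 [ 0.623 -0.006  0.04 ]
 [ 0.629  0.141  0.04 ]
 [ 0.642  0.024  0.04 ]]
```

send_rows --plan "0 0 -0.12 2.8 -3.3 0 -1; 0 0 -0.24 5.6 -6.5 0 -1; 0 0 -0.36 8.4 -9.7 0 -1; 0 0 -0.48 11.2 -12.9 0 -1; 0 0 -0.6 14 -16.1 0 -1; 0 0 -0.72 16.8 -19.3 0 -1; 0 0 -0.84 19.6 -22.5 0 -1; 0 0 -0.96 22.4 -25.7 0 -1"

```text
t: 1.07
tcp_pos: [0.4193, 0.3129, 0.2229]
eef_rot: [1.907, 2.496, 0.001]
ft_force: [1.0, -0.4, 0.4]
width: 0.0876
finger_force: 0.0
```

send_rows --plan "0 0 -0.1 2.5 -3 0 -1; 0 0 -0.2 5 -6 0 -1; 0 0 -0.298 7.5 -8.9 0 -1; 0 0 -0.298 7.5 -8.9 -4 -1; 0 0 -0.298 7.5 -8.9 -8 -1; 0 0 -0.298 7.5 -8.9 -12 -1; 0 0 -0.298 7.5 -8.9 -14 -1; 0 0 -0.298 7.5 -8.9 -14 -1"

```text
t: 1.73
tcp_pos: [0.4902, 0.2242, 0.0761]
eef_rot: [-2.247, -2.189, 0.015]
ft_force: [-0.8, -1.6, -0.3]
width: 0.0878
finger_force: 0.0
```

```bash
python3 - <<'E'
from bench import manip
import numpy as np, cv2
s=manip.read_state(); r=s["eef_rot"]; a=np.arctan2(r[1],r[0]); print(s["tcp_pos"],r,"yaw toolY",(2*a-np.pi/2+np.pi/2)%np.pi-np.pi/2)
im=manip.snapshot("top"); cv2.imwrite("pics/top1.png",cv2.resize(im[90:290,190:440,::-1],(750,600)))
E
```

```text
[0.49020358 0.22415027 0.07606075] [-2.24744456 -2.18902562  0.01545117] yaw toolY -0.02633425406183143
```

View pics/top1.png

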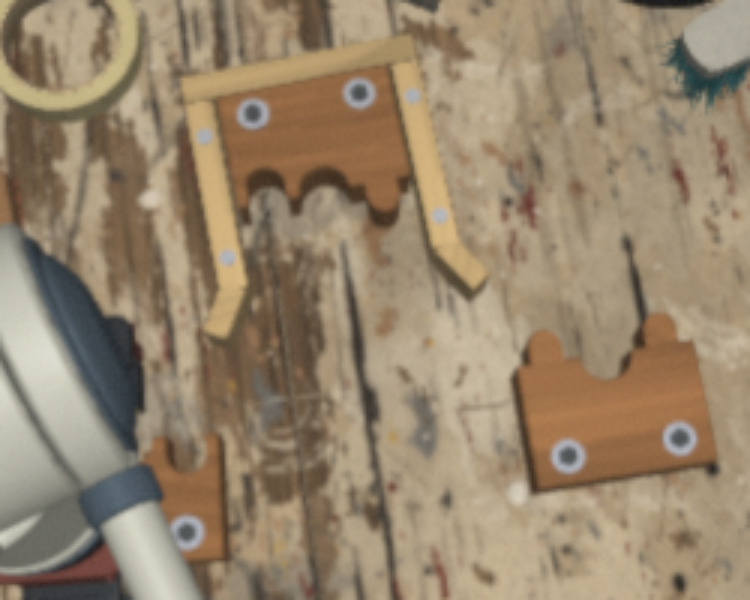

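The arm hides the left part of half A; its socket end still shows at (190,460) in the crop, and nothing has moved. I'll let the arm settle before descending.

send_rows --plan "0 0 0 0 0 0 -1; 0 0 0 0 0 0 -1; 0 0 0 0 0 0 -1"

```text
t: 2.03
tcp_pos: [0.4948, 0.2263, 0.0856]
eef_rot: [2.249, 2.191, 0.007]
ft_force: [-0.2, -0.2, 0.4]
width: 0.0881
finger_force: 0.0
```

```bash
python3 - <<'E'
from bench import manip
import numpy as np
s=manip.read_state(); r=s["eef_rot"]; a=np.arctan2(r[1],r[0]); print(s["tcp_pos"],r,s["dq"],(2*a)%np.pi)
E
```

```text
[0.49477816 0.22627956 0.08560432] [2.24854693 2.19136659 0.00676701] [ 1.43802545e-03  7.57751370e-04  9.43747081e-03  2.36167865e-06
 -2.68171071e-03 -1.06548661e-04] 1.5450403370853663
```

send_rows --plan "0 0 0 0.4 -0.7 0 -1; 0 0 0 0.4 -0.7 -0.5 -1; 0 0 0 0.4 -0.7 -2 -1; 0 0 0 0.4 -0.7 -3.5 -1; 0 0 0 0.4 -0.7 -5 -1; 0 0 0 0.4 -0.7 -6.5 -1; 0 0 0 0.4 -0.7 -7.6 -1; 0 0 0 0.4 -0.7 -7.6 -1"

```text
t: 2.7
tcp_pos: [0.4959, 0.2178, 0.0038]
eef_rot: [-2.249, -2.191, 0.006]
ft_force: [-0.2, 1.0, -0.2]
width: 0.0875
finger_force: 0.0
```

send_rows --plan "0 0 0 0 0 0 -1; 0 0 0 0 0 0 -1"

```text
t: 2.87
tcp_pos: [0.498, 0.2188, 0.0076]
eef_rot: [2.25, 2.192, 0.002]
ft_force: [-0.3, -0.4, -0.5]
width: 0.0881
finger_force: 0.0
```

Positioned well. Now I'll close gently.

send_rows --plan "0 0 0 0 0 0 1; 0 0 0 0 0 0 1; 0 0 0 0 0 0 1; 0 0 0 0 0 0 1; 0 0 0 0 0 0 1; 0 0 0 0 0 0 1; 0 0 0 0 0 0 1; 0 0 0 0 0 0 1" --grip_force 15

```text
t: 3.53
tcp_pos: [0.4971, 0.2187, 0.0068]
eef_rot: [-2.25, -2.192, 0.001]
ft_force: [-3.8, -1.1, 3.2]
width: 0.052
finger_force: 15.0
```

```bash
python3 - <<'E'
from bench import manip
import numpy as np, cv2
print(manip.read_state()["width"])
a=cv2.resize(manip.snapshot("scene")[150:300,220:420,::-1],(600,450),interpolation=cv2.INTER_CUBIC)
cv2.imwrite("pics/s2.png",a)
E
```

```text
0.05201149962447631
```

View pics/s2.png

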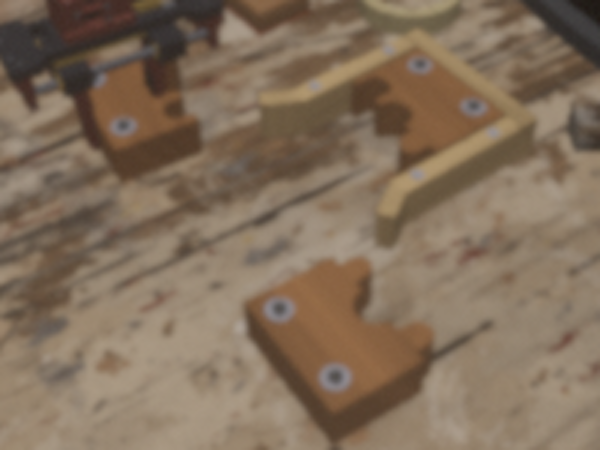

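The front finger sits in the bore at (165,75) and the other is behind the back at (85,125), so the half is gripped. I'll slide it to the middle line and turn it square.

send_rows --plan "0 0 0.012 0.1 -1.8 0 1; 0 0 0.025 0.3 -3.6 0 1; 0 0 0.04 0.5 -5.4 0 1; 0 0 0.055 0.7 -7.2 0 1; 0 0 0.07 0.9 -9 0 1; 0 0 0.085 1.1 -10.8 0 1; 0 0 0.1 1.2 -12.6 0 1; 0 0 0.103 1.3 -14.3 0 1" --grip_force 25

```text
t: 4.25
tcp_pos: [0.511, 0.0751, 0.0068]
eef_rot: [2.133, 2.306, 0.002]
ft_force: [0.7, 1.7, 0.9]
width: 0.0522
finger_force: 25.0
```

send_rows --plan "0 0 0 0 0 0 1; 0 0 0 0 0 0 1; 0 0 0 0 0 0 1"

```text
t: 4.5
tcp_pos: [0.5108, 0.0757, 0.0068]
eef_rot: [2.134, 2.304, 0.0]
ft_force: [0.4, -1.8, 1.3]
width: 0.0517
finger_force: 25.0
```

```bash
python3 - <<'E'
from bench import manip
import numpy as np, cv2
s=manip.read_state(); r=s["eef_rot"]; a=np.arctan2(r[1],r[0]); print(s["tcp_pos"],s["width"],2*a%np.pi)
cv2.imwrite("pics/t3.png",cv2.resize(manip.snapshot("top")[90:290,190:440,::-1],(750,600),interpolation=cv2.INTER_CUBIC))
E
```

```text
[0.51081721 0.0756962  0.00680385] 0.05171262509777762 1.6472420058305526
```

View pics/t3.png

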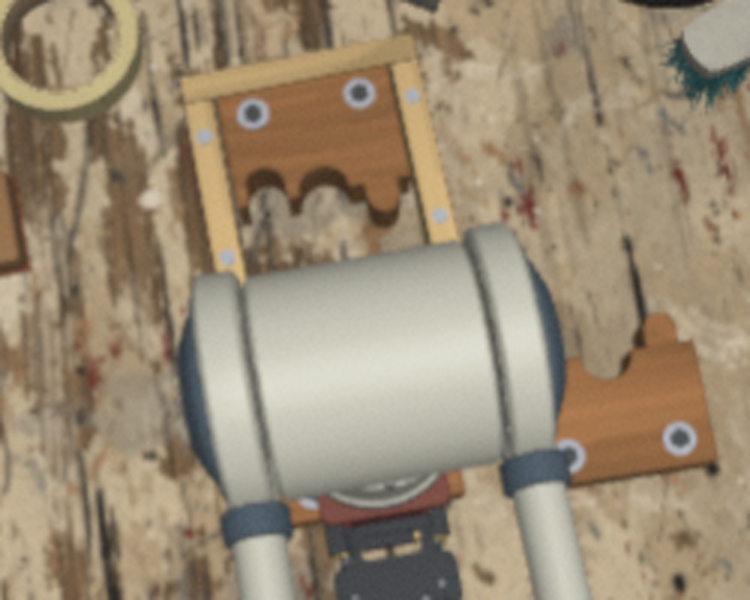

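Half A's back edge shows below the wrist, with its right corner at about (463,495) and its left end near (296,524). Half B hasn't moved. I'll check the scene camera for A's pose too.

```bash
python3 - <<'E'
from h import *
from bench import manip
k=manip.calibration("top")
M=np.array([.5188,.0763]);y=.0765;Rm=np.array([[np.cos(y),-np.sin(y)],[np.sin(y),np.cos(y)]])
print("exp",M+Rm@[-.0375,-.055],M+Rm@[-.0375,.055]); print(np.round(ray(k,[(190+463/3,90+495/3),(190+296/3,90+524/3)],.04),4))
im=manip.snapshot("scene")
k=manip.calibration("scene")
P=[]
for l in [(-37.5,55),(-37.5,-55),(37.5,-55)]:
    w=np.r_[M+Rm@(np.array(l)/1e3),.04]; c=rot(k).T@(w-k["position"]); P.append(cv2.projectPoints(np.float64([[c[0],-c[1],-c[2]]]),np.zeros(3),np.zeros(3),K(k),np.float64(k["D"]))[0].ravel())
o=cv2.resize(im[140:300,240:440,::-1],(800,640)[:0] or (750,600),interpolation=cv2.INTER_CUBIC)
for p in P: cv2.drawMarker(o,tuple(int(v) for v in ((p-[240,140])*3.75)),(0,255,0),0,12,1)
cv2.imwrite("pics/s3.png",o)
E
```

```text
exp [0.48561307 0.01859491] [0.47720628 0.12827319]
[[0.4882 0.023  0.04  ]
 [0.4813 0.1228 0.04  ]]
```

View pics/s3.png

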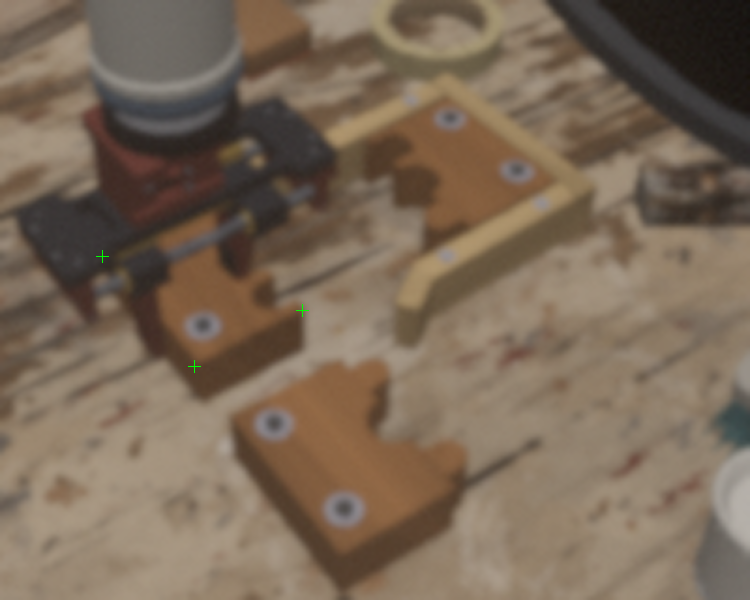

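The predicted corners match the block within about 3 mm, and B hasn't moved. Now I'll slide forward along the fixture axis.

send_rows --plan "0 0 0 1.2 0.09 0 1; 0 0 0 2.4 0.19 0 1; 0 0 0 3.6 0.28 0 1; 0 0 0 4.8 0.37 0 1; 0 0 0 6 0.47 0 1; 0 0 0 7.2 0.56 0 1; 0 0 0 8.4 0.65 0 1; 0 0 0 9 0.7 0 1"

```text
t: 5.27
tcp_pos: [0.586, 0.0792, 0.0054]
eef_rot: [-2.116, -2.293, 0.052]
ft_force: [-68.8, -21.6, 41.7]
width: 0.058
finger_force: 41.3
```

send_rows --plan "0 0 0 0 0 0 1; 0 0 0 0 0 0 1; 0 0 0 0.5 0.04 0 1; 0 0 0 0.5 0.04 0 1; 0 0 0 1 0.08 0 1; 0 0 0 1 0.08 0 1"

```text
t: 5.77
tcp_pos: [0.5917, 0.0795, 0.0039]
eef_rot: [-2.111, -2.289, 0.062]
ft_force: [-71.3, -22.3, 39.2]
width: 0.0641
finger_force: 42.8
```

Unexpected contact force. I'll back off and look.

send_rows --plan "0 0 0 -0.6 -0.05 0 1; 0 0 0 -1.2 -0.09 0 1; 0 0 0 -1.8 -0.14 0 1; 0 0 0 -1.8 -0.14 0 1; 0 0 0 -1.8 -0.14 0 1"

```text
t: 6.18
tcp_pos: [0.5865, 0.0793, 0.005]
eef_rot: [-2.129, -2.302, 0.023]
ft_force: [-19.7, -14.2, 10.2]
width: 0.0529
finger_force: 25.5
```

```bash
python3 - <<'E'
from bench import manip
import cv2,numpy as np
s=manip.read_state(); print(s["tcp_pos"],s["eef_rot"],s["ft_force"],s["width"])
a=cv2.resize(manip.snapshot("top")[90:250,190:400,::-1],(788,600),interpolation=cv2.INTER_CUBIC)
b=cv2.resize(manip.snapshot("scene")[140:270,260:430,::-1],(785,600),interpolation=cv2.INTER_CUBIC)
cv2.imwrite("pics/c4.png",cv2.resize(np.hstack([a[:,:],b]),(800,305)))
cv2.imwrite("pics/s4.png",b)
E
```

```text
[0.58652516 0.07930519 0.0049753 ] [-2.12901886 -2.30224117  0.02267083] [-19.72168132 -14.15235686  10.23047176] 0.05292134367672182
```

View pics/s4.png

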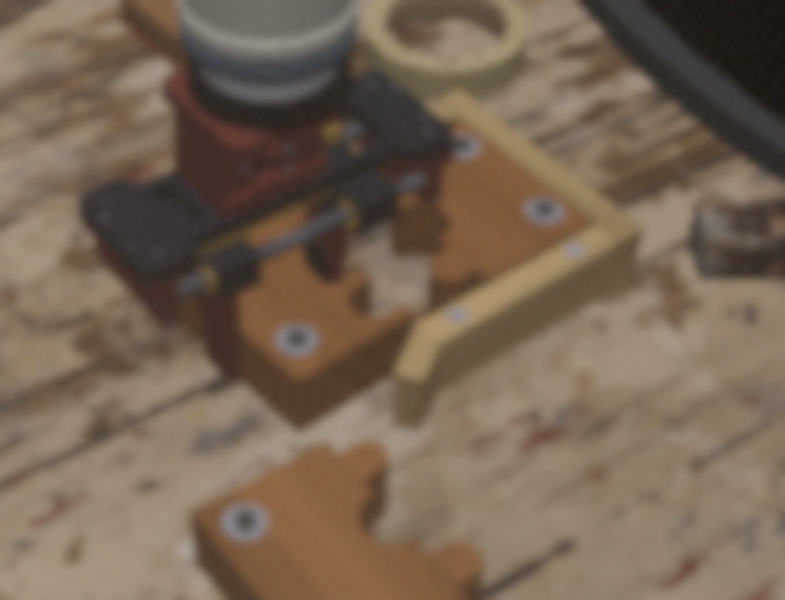

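The right front corner of the block, at about (413,318), is at the right guide's bend. I'll measure the block and guide edges from this view.

```bash
python3 - <<'E'
from h import *
from bench import manip
k=manip.calibration("scene")
f=lambda l:[(260+u*170/785-.4,140+v*130/600-.4) for u,v in l]
Q=np.array([.683,.0891]);y=.0777;Rm=np.array([[np.cos(y),-np.sin(y)],[np.sin(y),np.cos(y)]])
# A back-right, A front-right, guide bend inner top R, guide bend outer top R, B back-left, ring guide far corner, A screw R
for n,p in zip(["Abr","Afr","bendRin","Bbackleft"],ray(k,f([(302,382),(415,318),(420,322),(193,515)]),.04)): print(n,np.round(p,4),"inF",np.round((p[:2]-Q)@Rm,4))
s=manip.read_state();p=s["tcp_pos"];print("tcp inF",(p[:2]-Q)@Rm, s["wrist_torque"]); r=s["eef_rot"]; print(2*np.arctan2(r[1],r[0])%np.pi-np.pi/2)
a=.0397;RB=np.array([[np.cos(a),-np.sin(a)],[np.sin(a),np.cos(a)]]);print("B bl exp",RB@[-.0375,.055]+[.5269,-.073])
# screw of A, right: top image start px
kt=manip.calibration("top")
A=np.array([.5048,.2193]);a=-.0254;RA=np.array([[np.cos(a),-np.sin(a)],[np.sin(a),np.cos(a)]])
w=ray(kt,[(190+186/3-.33,90+533/3-.33)],.04)[0,:2];sl=(w-A)@RA;print("screwR local",sl)
w=ray(k,f([(296,340)]),.04)[0,:2];print("screw now F",(w-Q)@Rm,"-> mid",(w-Q)@Rm-sl)
E
```

```text
Abr [0.5696 0.0207 0.04  ] inF [-0.1183 -0.0594]
Afr [0.6404 0.029  0.04  ] inF [-0.0471 -0.0566]
bendRin [0.641  0.0253 0.04  ] inF [-0.0468 -0.0603]
Bbackleft [ 0.486  -0.0241  0.04  ] inF [-0.2052 -0.0975]
tcp inF [-0.09694576 -0.00229705] [-1.95698203  3.53399848  1.00174309]
0.0782385684219431
B bl exp [ 0.48724662 -0.0195317 ]
screwR local [-0.02077446 -0.03168865]
screw now F [-0.10446639 -0.03448732] -> mid [-0.08369193 -0.00279867]
```

The block is about 4 mm too far left and its front left corner catches on the left bend. The force towards -y agrees. I'll back off, shift right 4.5 mm and try again gently.

send_rows --plan "0 0 0 -0.8 -0.06 0 1; 0 0 0 -1.5 -0.12 0.1 1; 0 0 0 -1.5 -0.57 0.1 1; 0 0 0 -1.5 -0.57 0.1 1; 0 0 0 -1.5 -0.57 0.1 1"

```text
t: 6.7
tcp_pos: [0.5775, 0.0767, 0.0074]
eef_rot: [-2.134, -2.305, -0.0]
ft_force: [0.3, -0.9, -2.3]
width: 0.0526
finger_force: 24.7
```

send_rows --plan "0 0 0 0.4 0.03 0 1; 0 0 0 0.8 0.06 0 1; 0 0 0 1.2 0.09 0 1; 0 0 0 1.4 0.11 0 1; 0 0 0 1.4 0.11 0 1; 0 0 0 1.4 0.11 0 1"

```text
t: 7.2
tcp_pos: [0.5916, 0.0774, 0.0075]
eef_rot: [-2.134, -2.305, 0.0]
ft_force: [0.0, -0.7, -3.0]
width: 0.0526
finger_force: 24.7
```

That cleared it, with no force. Continuing in small steps.

send_rows --plan "0 0 0 0.3 0.02 0 1; 0 0 0 0.6 0.05 0 1; 0 0 0 0.9 0.07 0 1; 0 0 0 1.2 0.09 0 1; 0 0 0 1.2 0.09 0 1"

```text
t: 7.62
tcp_pos: [0.604, 0.0783, 0.0077]
eef_rot: [2.134, 2.305, 0.0]
ft_force: [-0.0, 0.4, -2.2]
width: 0.0523
finger_force: 24.7
```

send_rows --plan "0 0 0 0.3 0.02 0 1; 0 0 0 0.6 0.05 0 1; 0 0 0 0.9 0.07 0 1; 0 0 0 0.9 0.07 0 1"

```text
t: 7.95
tcp_pos: [0.613, 0.079, 0.0076]
eef_rot: [2.134, 2.305, 0.0]
ft_force: [0.7, 0.5, -1.5]
width: 0.0529
finger_force: 24.7
```

send_rows --plan "0 0 0 0.2 0.02 0 1; 0 0 0 0.4 0.03 0 1; 0 0 0 0.6 0.05 0 1; 0 0 0 0.6 0.05 0 1"

```text
t: 8.28
tcp_pos: [0.6188, 0.0796, 0.0077]
eef_rot: [2.134, 2.305, 0.0]
ft_force: [0.7, -0.7, -2.4]
width: 0.0525
finger_force: 24.7
```

send_rows --plan "0 0 0 0.2 0.02 0 1; 0 0 0 0.4 0.03 0 1; 0 0 0 0.6 0.05 0 1; 0 0 0 0.6 0.05 0 1"

```text
t: 8.62
tcp_pos: [0.6248, 0.08, 0.0077]
eef_rot: [2.134, 2.305, 0.0]
ft_force: [-0.6, -0.6, -2.9]
width: 0.0526
finger_force: 24.7
```

send_rows --plan "0 0 0 0.2 0.02 0 1; 0 0 0 0.4 0.03 0 1; 0 0 0 0.6 0.05 0 1; 0 0 0 0.6 0.05 0 1"

```text
t: 8.95
tcp_pos: [0.6308, 0.0805, 0.0077]
eef_rot: [2.134, 2.305, 0.0]
ft_force: [-0.8, -0.5, -2.5]
width: 0.0523
finger_force: 24.7
```

send_rows --plan "0 0 0 0.2 0.02 0 1; 0 0 0 0.4 0.03 0 1; 0 0 0 0.4 0.03 0 1"

```text
t: 9.2
tcp_pos: [0.6339, 0.0809, 0.0075]
eef_rot: [-2.133, -2.304, 0.002]
ft_force: [-3.7, 0.6, -0.7]
width: 0.0525
finger_force: 24.6
```

send_rows --plan "0 0 0 0.2 0.02 0 1; 0 0 0 0.4 0.03 0 1; 0 0 0 0.4 0.03 0 1; 0 0 0 0.4 0.03 0 1"

```text
t: 9.53
tcp_pos: [0.6343, 0.0817, 0.0074]
eef_rot: [-2.128, -2.301, 0.01]
ft_force: [-19.3, 0.3, 6.8]
width: 0.0523
finger_force: 24.8
```

Firm stop at the expected closing position. I'll relax, open slightly and lift off.

send_rows --plan "0 0 0 -0.4 -0.03 0 1; 0 0 0 -0.4 -0.03 0 -0.36; 0 0 0 -0.4 -0.03 0 -0.36; 0 0 0 -0.4 -0.03 0 -0.36; 0 0 0 -0.4 -0.03 0 -0.36; 0 0 0 -0.4 -0.03 0 -0.36"

```text
t: 10.03
tcp_pos: [0.6349, 0.0808, 0.008]
eef_rot: [2.134, 2.305, 0.001]
ft_force: [-1.0, -0.4, 0.2]
width: 0.0598
finger_force: 0.0
```

send_rows --plan "0 0 0 0 0 0.5 -0.36; 0 0 0 0 0 1.5 -0.36; 0 0 0 0 0 3 -0.36; 0 0 0 0 0 5 -0.36; 0 0 0 0 0 8 -0.36; 0 0 0 -3 0 10 -0.36; 0 0 0 -6 0 12 -0.36; 0 0 0 -9 0 13 -0.36"

```text
t: 10.7
tcp_pos: [0.5447, 0.0809, 0.1416]
eef_rot: [2.132, 2.303, 0.006]
ft_force: [-0.5, 0.6, 0.4]
width: 0.0597
finger_force: 0.0
```

send_rows --plan "0 0 0 -2 3 0 -0.36; 0 0 0 -3 7 0 -0.36; 0 0 0 -4 11 0 -0.36; 0 0 0 -5 15 0 -0.36; 0 0 0 -6 19 0 -0.36; 0 0 0 -6 23 0 -0.36; 0 0 0 -6 25 0 -0.36; 0 0 0 -6 25 0 -0.36"

```text
t: 11.37
tcp_pos: [0.4834, 0.3349, 0.1385]
eef_rot: [-2.128, -2.31, -0.003]
ft_force: [-0.2, -0.3, 0.2]
width: 0.0597
finger_force: 0.0
```

```bash
python3 - <<'E'
from bench import manip
import cv2
s=manip.read_state();print(s["t"],s["tcp_pos"],s["ft_force"])
cv2.imwrite("pics/t5.png",cv2.resize(manip.snapshot("top")[90:240,200:400,::-1],(800,600),interpolation=cv2.INTER_CUBIC))
E
```

```text
11.3667 [0.48343453 0.33489024 0.13847011] [-0.18372503 -0.25119004  0.17759542]
```

View pics/t5.png

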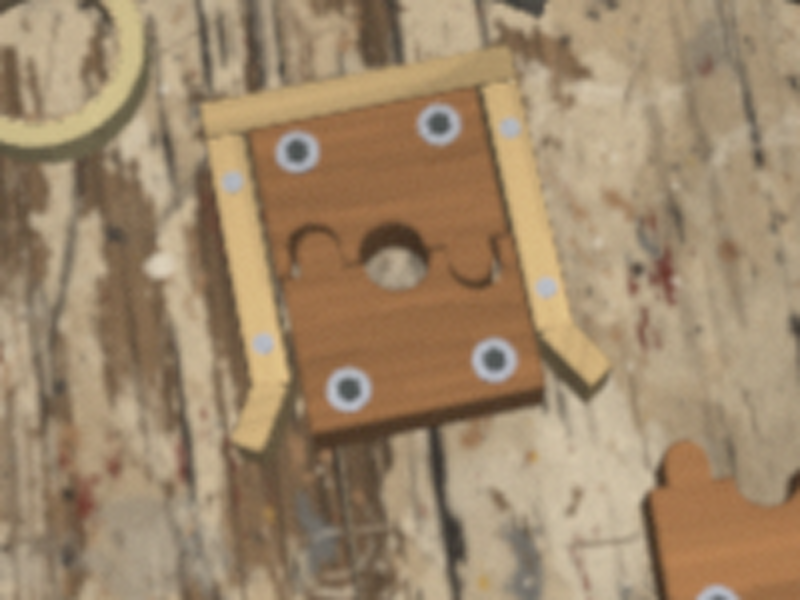

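The halves mesh: the faces meet near row 260, and A's back corners are at about (312,432) and (542,390). I'll check the numbers.

```bash
python3 - <<'E'
from h import *
from bench import manip
k=manip.calibration("top")
f=lambda l:[(200+u/4-.4,90+v/4-.4) for u,v in l]
p=ray(k,f([(248,132),(478,88),(312,432),(542,390),(297,152),(439,124),(349,389),(494,360)]),.04)[:,:2]
Q=np.array([.683,.0891]);y=.0777;Rm=np.array([[np.cos(y),-np.sin(y)],[np.sin(y),np.cos(y)]])
print(np.round((p-Q)@Rm*1e3,1))
E
```

```text
[[ 73.   55.2]
 [ 75.5 -55.6]
 [-75.4  48.8]
 [-74.7 -57.8]
 [ 59.   34. ]
 [ 60.9 -34.2]
 [-58.5  28.9]
 [-56.9 -38.8]]
```

```bash
python3 -c "
from bench import manip
print(manip.finish_job())"
```

```text
the job is handed in; nothing more can be done
None
```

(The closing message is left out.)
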